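# Head tube onto the marking line

## Task

Roll the thick steel tube across the plywood marking board by pushing sideways on the top of it with a fingertip (never against its side), until it lies at rest centred along the drawn line. Only then swing the hinged hold-down over and press it down until its V saddle sits fully home on the tube, so that the tube stays on the line for marking out. Push and press only: lift nothing, and leave the thin tube, the caliper and the try square where they are.

Things in the scene. Friction and masses are not known exactly. Their poses are not given: they have to be found in the camera images.
- tube: the work: steel tube, 36 mm outside diameter, 140 mm long, 0.15 to 0.24 kg, loose on the board, roughly parallel to the line, 74 to 96 mm to its left or right. Under a fingertip pressed lightly on top it rolls half as far as the tip moves, and stops within a few mm if let go slowly. Origin at its centre, 30 mm above the bench top as it lies; x along its axis, y and z turn as it rolls
- tube_end_a (a point): centre of the tube's end face on its -x side, on its axis, 70 mm from its middle
- tube_end_b (a point): centre of the tube's end face on its +x side, on its axis, 70 mm from its middle
- board: fixed plywood marking board, 260 mm (its x, away from the robot) by 240 mm (its y, leftward), 12 mm thick. One dark straight line, 3 mm wide, runs along its x axis at y = 0 from the foot of the hold-down's bracket (x = -91 mm) to x = +124 mm, with a short cross tick near the far end. Origin at the centre of its underside on the bench top (z = 0); turned up to 0.25 rad about the vertical
- hold_down (a joint): angle (rad) of the hold-down, a steel bar 22 mm wide, 6 mm thick, 142 mm long from the hinge, in the upright plane of the line. 0: level along the board's +x, its V saddle (120 degrees, 105 mm out) seated on a tube that lies on the line; pi/2: upright; 1.7 to 2.0 at the start, leaning to the robot. Stiff pivot: stays at any angle, never falls by itself, takes 1 to 3 N at its end to turn
- hold_down_tip (a point): middle of the outer face of the hold-down's black rubber end (26 by 26 mm, 10 mm thick), 129 mm from the hinge. This face looks towards the robot while the bar stands up, and is the top face, 63 mm above the bench top, when it is down
- thin_tube: bystander: a thinner, shorter steel tube, 25 mm outside diameter, 100 mm long, lying loose on the board on the other side of the line, 76 to 96 mm from it. Origin at its centre; to be left alone
- caliper: bystander: digital caliper lying on the bench between the robot and the board, 200 by 67 by 10 mm, origin at the centre of its underside, long side along its y; to be left alone
- try_square: bystander: try square with a wooden stock, 110 by 145 by 20 mm, lying on the bench behind the board, origin at the centre of its underside; to be left alone
- hold_down_hinge (a point): middle of the hold-down's hinge axis, which is parallel to the board's y: on the board at x = -105 mm, y = 0, 58 mm above the bench top, between the cheeks of a fixed steel bracket 56 mm wide that rises to 70 mm and reaches to x = -91 mm

How it is judged:
On the way, in this order (a step that is already met when the one before it is completed fails the run):
1. the tube has rolled, not slid: it has turned by at least a third of a turn about its axis (angle between tube's own z axis and vertical above 2 rad), for 0.02 s.
2. the tube lies at rest on the board with both ends within 7 mm of the line, while the hold-down still stands up (y of tube_end_a in the frame of board between -0.007 and 0.007 m and y of tube_end_b in the frame of board between -0.007 and 0.007 m and linear speed of tube below 0.01 m/s and z of tube in the frame of board below 0.034 m and value of joint hold_down above 1 rad), for 0.3 s.
At the end, for the whole second after the job is handed in: the hold-down is down on the tube (within 0.05 rad of level), and the tube lies still on the board under it with the centres of both its ends within 5 mm of the middle of the line (value of joint hold_down between -0.025 and 0.05 rad and y of tube_end_a in the frame of board between -0.005 and 0.005 m and y of tube_end_b in the frame of board between -0.005 and 0.005 m and linear speed of tube below 0.01 m/s and z of tube in the frame of board below 0.034 m); the robot touches nothing.
It fails at once if the tube is lifted off the board by more than 10 mm (z of tube in the frame of board above 0.04 m).
It fails at once if the fingers push or pinch the tube at its side (the TCP lower than 50 mm above the bench top, with the tips below the tube's mid-height) instead of on its top (contact force between the fingers and tube above 0.5 N and height (world z) of the grasp point below 0.05 m).
It fails at once if the thin tube is moved by more than 15 mm (distance of thin_tube from where it was at the start of the episode above 0.015 m).
It fails at once if the caliper is moved by more than 15 mm (distance of caliper from where it was at the start of the episode above 0.015 m).
It fails at once if the try square is moved by more than 15 mm (distance of try_square from where it was at the start of the episode above 0.015 m).
It also fails if it takes over 69 s, if anything falls off the work surface, if the arm or the gripper's body presses on something with over 40 N, if the wrist force passes 120 N, or if a joint passes its speed limit or range.

## Robot

A 7-joint arm with a two-finger parallel gripper is mounted at the origin on a cart in front of the work surface, level with it; the furniture and walls round the work are solid. World frame = base frame: x ahead of the robot, y to its left, z up, the work surface at z = 0. Lengths are in m, angles in rad, forces in N, time in s.
With the tool pointing down it reaches from about 0.425 to 0.95 m from the base axis. Payload 4.7 kg.
Tool frame: the origin (TCP) lies between the finger pads, 19 mm behind the fingertips; this is the grasp point; z points along the fingers, y is the line along which they close (so a half turn about z gives the same grasp; the last joint's range is limited). The gripper opens to 85 mm and grips with 20 to 120 N. Pads are 22 mm wide; open, the fingers measure 114 mm over their backs; the gripper's body (76 mm by 85 mm) begins 54 mm behind the grasp point. The pads swing forward as they close: fully open they stand 13 mm farther back than shut.
Start: joints at [1.2, 0.469, -0.049, 1.532, 0.024, 1.141, -0.082], TCP at [0.226, -0.636, 0.25] pointing down, gripper open.
Joint ranges: [-2.59, 2.59], [-0.33, 1.99], [-1.39, 1.29], [0.1, 2.45], [-1.04, 4.18], [0.21, 1.99], [-2.66, 2.66]. Speed limits (rad/s): [2.57, 2.57, 3.14, 3.14, 3.14, 3.14, 3.14].

## Interface

Orientations are given as a 3x3 rotation matrix whose columns are the frame's x, y, z axes.
In Python, from rig import * gives the robot as it stands. Calls block until the motion is done:
- movep(position, orientation): joint-space move of the TCP to a pose.
- move_l(position, attitude=None, feed=0.15, until_force=None): straight line of the TCP; attitude=None keeps the orientation; feed is the mean speed in m/s. With until_force (N) it stops when the force on the tool has changed by that much, and returns True; else False.
- move_joints(angles): joint-space move.
- command_gripper(opening, newtons=None): finger opening in m; newtons is the grip in N (None keeps the last); returns when the fingers have stopped.
- sleep(seconds).
- inverse_kinematics(position, orientation): joint angles nearest the present ones, or None.
- sense(): the state.
- camera(name): name is "scene" or "top" or "wrist"; returns (picture, depth): 420x560x3 uint8, red, green, blue; 420x560 float32, m along the optical axis (not along the pixel's ray), 0 where there is no reading.
- camera_params(name): a dict with "K" (3x3 intrinsics, pixels), "position" and "rotation" of the camera in the world; the wrist camera has in their place "tool_from_camera" (4x4, takes a point from camera to tool coordinates, whose origin is the TCP and whose axes are the flange's). Camera axes: x right, y down, z forward; pixel columns grow to the right and rows downward; lengths in m; the calibration is good to about 2 mm. A picture is of the moment at which its call begins: read the wrist's pose just before it. camera_params takes no time and is no camera call.
A pose or a line that the arm cannot do raises Unreachable and nothing moves.
- finish_job(): hands the job in; it is judged then, once.
The state is a dict: "time_s": time; "joint_pos": joint angles; "qd": joint speeds; "joint_efforts": joint torques, N m; "position": TCP position; "tcp_rot": TCP orientation; "wrist_force": force on the tool from outside, world axes, zero at the start; "ft_torque": the same for the moment, N m; "finger_gap": finger opening in m; "gripper_force": force on a finger pad.
Only numpy, scipy, OpenCV 4.12 (cv2) and the standard library are available. Lean on these libraries where they do the work, as an engineer would, in place of code of your own. Each camera call takes 0.05 s, during which the arm holds its last target. There are 200 camera calls.

## Working session

There is one attempt and no reset: what is moved stays moved. The work goes in short steps, each a Python script; the robot and the scene stay as the last script left them, time stands still between calls to the robot, and variables do not carry over. Pictures are saved under pics/ and viewed, at most 10 in all, crops included, and the job is handed in when it is done.

```bash
mkdir -p pics; ls; python3 - <<'E'
from rig import *
import cv2,numpy as np
for n in("top","scene"):
    p,d=camera(n); cv2.imwrite(f"pics/{n}0.png",p[:,:,::-1]); np.savez(f"{n}0.npz",p=p,d=d)
    c=camera_params(n); print(n,c)
s=sense();print(s["time_s"],s["position"],s["tcp_rot"],s["finger_gap"])
E
```

```text
pics
top {'K': array([[399.19778504,   0.        , 286.37890267],
       [  0.        , 399.19778504, 209.42282238],
       [  0.        ,   0.        ,   1.        ]]), 'position': array([0.42586129, 0.02205396, 0.89940409]), 'rotation': array([[ 0.0087953 , -0.98051444,  0.19625002],
       [-0.99991202, -0.01057266, -0.00801076],
       [ 0.00992955, -0.1961623 , -0.98052117]])}
scene {'K': array([[420.16180121,   0.        , 278.08281781],
       [  0.        , 420.16180121, 212.43552914],
       [  0.        ,   0.        ,   1.        ]]), 'position': array([0.26476951, 0.63150768, 0.55087687]), 'rotation': array([[-0.87900026, -0.25975911,  0.39985465],
       [-0.47670261,  0.49744442, -0.72477836],
       [-0.01063768, -0.82769213, -0.56108162]])}
0.1 [ 0.22608967 -0.63549304  0.24907557] [[ 9.42152883e-01  3.35182849e-01 -6.34715708e-04]
 [ 3.35183447e-01 -9.42151454e-01  1.64149328e-03]
 [-4.77979343e-05 -1.75928382e-03 -9.99998451e-01]] 0.08539143332735691
```

View pics/top0.png

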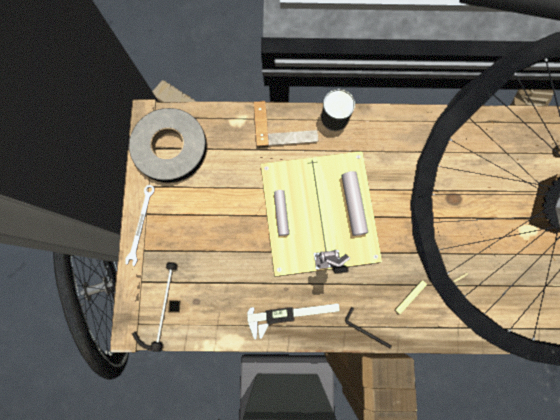

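View pics/scene0.png

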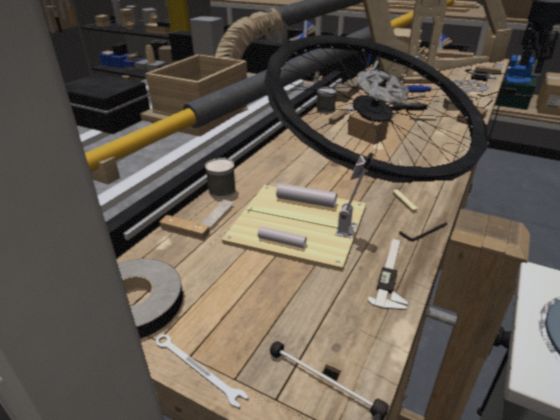

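The top view shows the board with corners at about (262,164), (362,153), (381,264) and (274,275), and the line running from (313,160) to about (322,250). The thick tube is right of the line at about (354,203) and the thin tube is left at (281,213). The hold-down is at (330,258). The scene view agrees, and a bicycle wheel stands over the right part of the bench.

```bash
cat > h.py <<'E'
import numpy as np, cv2
from rig import *
def ray(n,uv,z,c=None):
    c=c or camera_params(n); uv=np.atleast_2d(uv).astype(float)
    d=np.c_[uv,np.ones(len(uv))]@np.linalg.inv(c["K"]).T@c["rotation"].T
    o=c["position"]; return o+d*((z-o[2])/d[:,2])[:,None]
def cloud(n,dep):
    c=camera_params(n); v,u=np.mgrid[:420,:560]
    r=np.stack([u,v,np.ones_like(u)],-1)@np.linalg.inv(c["K"]).T
    return (r*dep[...,None])@c["rotation"].T+c["position"]
E
python3 - <<'E'
from h import *
f=np.load("top0.npz");p,d=f["p"],f["d"]
hsv=cv2.cvtColor(p,cv2.COLOR_RGB2HSV)
P=cloud("top",d)
for uv in[(280,213),(300,220),(340,170),(354,203),(370,250),(300,190),(450,220),(322,200),(316,165)]:
    print(uv,hsv[uv[1],uv[0]],P[uv[1],uv[0]].round(3))
# yellow board
m=((hsv[...,0]>20)&(hsv[...,0]<34)&(hsv[...,1]>70)&(hsv[...,2]>150)).astype(np.uint8)
m=cv2.morphologyEx(m,cv2.MORPH_OPEN,np.ones((3,3)))
cs=cv2.findContours(m,cv2.RETR_EXTERNAL,cv2.CHAIN_APPROX_NONE)[0]
c=max(cs,key=cv2.contourArea); W=ray("top",c[:,0],0.012)
print("board",cv2.minAreaRect((W[:,:2]*1000).astype(np.float32)),cv2.contourArea(c))
# tall things near
for zz in(0.1,0.2,0.3,0.4):
    q=P[(d>0)&(abs(P[...,2]-zz)<.05)&(P[...,0]>0.15)]; 
    if len(q):print(zz,len(q),q.min(0).round(2),q.max(0).round(2))
cv2.imwrite("pics/crop0.png",cv2.resize(p[140:285,250:395,::-1],None,fx=4,fy=4,interpolation=cv2.INTER_CUBIC))
E
```

```text
(280, 213) [  0   7 230] [0.591 0.029 0.036]
(300, 220) [ 30  73 241] [ 0.579 -0.016  0.015]
(340, 170) [ 32  62 246] [ 0.698 -0.108  0.013]
(354, 203) [168   5 235] [ 0.612 -0.133  0.048]
(370, 250) [ 32  55 246] [ 0.513 -0.172  0.012]
(300, 190) [ 31  65 245] [ 0.649 -0.016  0.013]
(450, 220) [ 17 106 217] [ 0.585 -0.362 -0.001]
(322, 200) [ 32  54 246] [ 0.626 -0.066  0.011]
(316, 165) [ 33  56 247] [ 0.709 -0.053  0.012]
board ((551.3147583007812, -123.83047485351562), (148.06240844726562, 33.6399040222168), 7.084295749664307) 552.0
0.1 13683 [ 0.38 -0.64  0.05] [1.12 0.56 0.15]
0.2 12729 [ 0.45 -0.51  0.15] [1.02 0.55 0.25]
0.3 5975 [0.51 0.46 0.25] [0.94 0.48 0.35]
```

View pics/crop0.png

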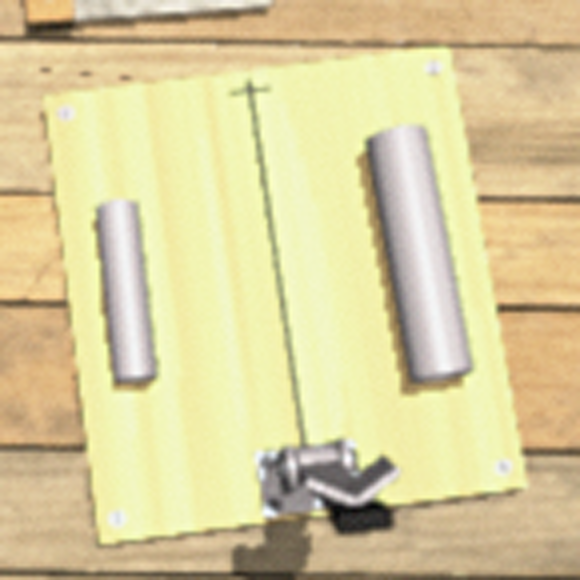

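The enlarged crop shows the line from crop pixel (250,85) to (303,440). The thick tube runs from (397,130) to (442,378), roughly parallel to the line, and the hold-down bracket is at (310,470).

```bash
cat >> h.py <<'E'
def measure(p):
    """line (point, unit dir) and tube (centre, dir, halflength) in world from a top picture"""
    hsv=cv2.cvtColor(p,cv2.COLOR_RGB2HSV); g=p.astype(float).sum(2)/3
    pts=[]; e0=np.array([250+85.5/4-.5,140+85.5/4-.5]); e1=np.array([250+303.5/4-.5,140+440.5/4-.5])
    for v in range(167,248):
        uc=e0[0]+(v-e0[1])*(e1-e0)[0]/(e1-e0)[1]; us=np.arange(int(uc)-5,int(uc)+7)
        r=g[v,us]; w=np.clip(np.median(r)-15-r,0,None)
        if w.sum()>20 and w.sum()<400: 
            c=(w*us).sum()/w.sum()
            pts.append((c,v))
    W=ray("top",pts,0.012)[:,:2].astype(np.float32)
    a=cv2.fitLine(W,cv2.DIST_HUBER,0,.01,.01).ravel(); L=(a[2:],a[:2])
    L=[a[2:],a[:2]*np.sign(a[0])]
    m=np.zeros(g.shape,np.uint8); m[160:247,265:375]=(hsv[160:247,265:375,1]<28)
    n,l,st,ce=cv2.connectedComponentsWithStats(m); out=[]
    for i in range(1,n):
        if st[i,4]>250:
            q=ray("top",np.argwhere(l==i)[:,::-1],0.03)[:,:2].astype(np.float32)
            mu,ev,_=cv2.PCACompute2(q,None); x=ev[0]*np.sign(ev[0,0]); s=(q-mu)@np.c_[x,[-x[1],x[0]]]
            r=np.percentile(s,[1,99],axis=0); out.append((mu[0],x,r))
    return L,out
def rep(p):
    (o,x),T=measure(p); y=np.array([-x[1],x[0]]); print("line",o,x,"yaw",np.arctan2(x[1],x[0]))
    for mu,t,r in T: print("tube",mu,"dir",t,"ext",(r[1]-r[0]).round(4),"off mm",1000*(mu-o)@y,"ang",np.arctan2(t[1],t[0])-np.arctan2(x[1],x[0]))
    return o,x,T
E
python3 - <<'E'
from h import *
f=np.load("top0.npz");p,d=f["p"],f["d"]; o,x,T=rep(p); y=np.array([-x[1],x[0]])
P=cloud("top",d)
for mu,t,r in T:
    q=P[((P[...,:2]-mu)@t<.03)&((P[...,:2]-mu)@t>-.03)&(abs((P[...,:2]-mu)@[-t[1],t[0]])<.025)&(P[...,2]>.02)]
    k=q[q[:,2]>np.percentile(q[:,2],60)]; print("cloud top",k.mean(0),np.percentile(q[:,2],95),1000*(k.mean(0)[:2]-o)@y)
# line ends and board corners
for c in[(250,85),(303,440),(64,113),(434,68),(118,518),(504,467)]:
    w=ray("top",[250+(c[0]+.5)/4-.5,140+(c[1]+.5)/4-.5],.012)[0,:2]; print(c,w,((w-o)@x).round(4),((w-o)@y).round(4))
q=P[(P[...,2]>.06)&(P[...,2]<.3)&(abs(P[...,0]-.48)<.12)&(abs(P[...,1]+.08)<.08)]
print(len(q)); b=np.c_[(q[:,:2]-o)@x,(q[:,:2]-o)@y,q[:,2]]; print(b[np.argsort(b[:,2])][::6].round(3))
w=P[(P[...,2]>.05)&(P[...,1]<-.1)&(P[...,0]>.3)&(P[...,0]<.9)]; print("wheel",w[:,1].max(),w[:,2].max(), [w[abs(w[:,0]-a)<.05][:,1].max().round(2) for a in(.4,.5,.6,.7,.8)])
E
```

```text
line [ 0.5429425  -0.06074608] [0.7864213  0.61769044] yaw 0.66580254
tube [ 0.6163399  -0.13656095] dir [0.9876411  0.15673225] ext [0.1396 0.0328] off mm -104.9593 ang -0.5084214
tube [0.59305954 0.0266713 ] dir [0.99286723 0.1192251 ] ext [0.098  0.0215] off mm 37.790085 ang -0.54629314
cloud top [ 0.61526605 -0.13653896  0.04730289] 0.0487984467767594 -104.27868636650571
cloud top [0.59245951 0.02586167 0.03683592] 0.03794232851617169 37.52400995573683
(250, 85) [ 0.71923636 -0.04404841] 0.149 -0.0958
(303, 440) [ 0.51321062 -0.07274492] -0.0308 0.0089
(64, 113) [0.70100318 0.06369255] 0.2012 0.0002
(434, 68) [ 0.73089816 -0.15148144] 0.0918 -0.1875
(118, 518) [0.46930639 0.02959014] -0.0021 0.1165
(504, 467) [ 0.49931896 -0.18424884] -0.1106 -0.0702
441
[[-0.032  0.031  0.06 ]
 [-0.041  0.036  0.061]
 [-0.039  0.034  0.062]
 [-0.033  0.022  0.063]
 [-0.035  0.023  0.063]
 [-0.033  0.032  0.063]
 [-0.061  0.003  0.064]
 [-0.053 -0.     0.064]
 [-0.049  0.005  0.065]
 [-0.031  0.025  0.065]
 [-0.047  0.011  0.066]
 [-0.045  0.034  0.066]
 [-0.041  0.023  0.067]
 [-0.043  0.02   0.
[... 887 characters left out ...]
.179]
 [-0.068  0.035  0.179]
 [-0.073  0.025  0.18 ]
 [-0.055  0.038  0.18 ]
 [-0.065  0.042  0.181]
 [-0.069  0.008  0.181]
 [-0.069  0.011  0.183]
 [-0.068  0.038  0.184]
 [-0.078  0.023  0.187]
 [-0.07   0.036  0.189]
 [-0.085  0.026  0.191]
 [-0.079  0.025  0.192]
 [-0.08   0.026  0.192]
 [-0.083  0.034  0.193]
 [-0.076  0.03   0.193]
 [-0.078  0.038  0.193]
 [-0.07   0.046  0.194]
 [-0.075  0.048  0.194]
 [-0.081  0.032  0.194]
 [-0.077  0.034  0.195]
 [-0.08   0.036  0.195]
 [-0.079  0.033  0.195]
 [-0.075  0.039  0.196]
 [-0.074  0.04   0.197]]
wheel -0.10003350025508508 0.23680482848983586 [np.float64(-0.29), np.float64(-0.15), np.float64(-0.13), np.float64(-0.13), np.float64(-0.1)]
```

```bash
sed -i 's/np.clip(np.median(r)-15-r,0,None)/np.clip(np.median(r)-20-r,0,None)/; s/if w.sum()>20 and w.sum()<400: /if w.sum()>15:/; s/DIST_HUBER,0,.01,.01/DIST_L1,0,1e-6,1e-6/' h.py
sed -i 's/W=ray("top",pts,0.012)\[:,:2\].astype(np.float32)/W=(ray("top",pts,0.012)[:,:2]*1000).astype(np.float32)/; s/L=\[a\[2:\],/L=[a[2:]\/1000,/' h.py
python3 - <<'E'
from h import *
f=np.load("top0.npz");p,d=f["p"],f["d"]; o,x,T=rep(p); y=np.array([-x[1],x[0]])
P=cloud("top",d)
for c in[(250,85),(303,440),(64,113),(434,68),(118,518),(504,467)]:
    w=ray("top",[250+(c[0]+.5)/4-.5,140+(c[1]+.5)/4-.5],.012)[0,:2]; print(c,w,((w-o)@x).round(4),((w-o)@y).round(4))
for mu,t,r in T:
    q=P[((P[...,:2]-mu)@t<.03)&((P[...,:2]-mu)@t>-.03)&(abs((P[...,:2]-mu)@[-t[1],t[0]])<.025)&(P[...,2]>.02)]
    k=q[q[:,2]>np.percentile(q[:,2],60)]; print("cloud",1000*(k.mean(0)[:2]-o)@y)
q=P[(P[...,2]>.075)&(P[...,2]<.3)&(abs(P[...,0]-.48)<.12)&(abs(P[...,1]+.08)<.08)]
b=np.c_[(q[:,:2]-o)@x,(q[:,:2]-o)@y,q[:,2]]; b=b[np.argsort(b[:,2])]; print("hd",b[::12].round(3)); 
w=P[(P[...,2]>.075)&(P[...,1]<-.15)&(P[...,0]>.25)&(P[...,0]<.95)]
for a in(.3,.4,.5,.6,.7,.8):
    k=w[abs(w[:,0]-a)<.05]; k=k[np.argsort(-k[:,1])][:40]; print("wheel",a,k[:3].round(3).tolist() if len(k) else None)
E
```

```text
line [0.6249454  0.00383622] [0.78756875 0.6162268 ] yaw 0.6639427
tube [ 0.6163399  -0.13656095] dir [0.9876411  0.15673225] ext [0.1396 0.0328] off mm -105.2695 ang -0.5065616
tube [0.59305954 0.0266713 ] dir [0.99286723 0.1192251 ] ext [0.098  0.0215] off mm 37.633118 ang -0.5444333
(250, 85) [ 0.71923636 -0.04404841] 0.0448 -0.0958
(303, 440) [ 0.51321062 -0.07274492] -0.1352 0.0085
(64, 113) [0.70100318 0.06369255] 0.0968 0.0003
(434, 68) [ 0.73089816 -0.15148144] -0.0123 -0.1876
(118, 518) [0.46930639 0.02959014] -0.1067 0.1162
(504, 467) [ 0.49931896 -0.18424884] -0.2148 -0.0707
cloud -104.59043180229507
cloud 37.36523013056677
hd [[-0.149  0.022  0.076]
 [-0.156  0.018  0.09 ]
 [-0.162  0.016  0.106]
 [-0.165  0.038  0.14 ]
 [-0.167  0.039  0.15 ]
 [-0.148  0.037  0.153]
 [-0.147  0.039  0.156]
 [-0.168  0.006  0.161]
 [-0.169  0.02   0.164]
 [-0.169  0.011  0.168]
 [-0.171  0.013  0.172]
 [-0.172  0.044  0.175]
 [-0.173  0.032  0.177]
 [-0.172  0.012  0.178]
 [-0.152  0.041  0.179]
 [-0.173  0.023  0.179]
 [-0.161  0.039  0.18 ]
 [-0.175  0.009  0.181]
 [-0.171  0.04   0.183]
 [-0.172  0.045  0.188]
 [-0.174  0.04   0.191]
 [-0.178  0.046  0.192]
 [-0.181  0.046  0.193]
 [-0.186  0.027  0.194]
 [-0.183  0.037  0.195]
 [-0.183  0.039  0.195]
 [-0.178  0.037  0.196]]
wheel 0.3 None
wheel 0.4 [[0.421, -0.5, 0.075], [0.423, -0.5, 0.075], [0.423, -0.501, 0.077]]
wheel 0.5 [[0.548, -0.249, 0.09], [0.546, -0.249, 0.09], [0.55, -0.249, 0.09]]
wheel 0.6 [[0.603, -0.243, 0.106], [0.593, -0.243, 0.105], [0.605, -0.243, 0.106]]
wheel 0.7 [[0.652, -0.249, 0.121], [0.654, -0.249, 0.121], [0.66, -0.249, 0.128]]
wheel 0.8 [[0.75, -0.281, 0.128], [0.753, -0.281, 0.128], [0.751, -0.282, 0.163]]
```

```bash
python3 - <<'E'
from h import *
f=np.load("top0.npz");p=f["p"];g=p.astype(float).sum(2)/3
for v in(165,180,200,220,240): 
    uc=312.9+(v-161)*53/355;print(v,uc,g[v,int(uc)-5:int(uc)+7].round())
E
```

```text
165 313.4971830985915 [225. 228. 227. 219. 165. 163. 224. 232. 227. 226. 225. 223.]
180 315.73661971830984 [224. 223. 224. 212. 167. 148. 216. 231. 228. 227. 226. 226.]
200 318.7225352112676 [219. 223. 222. 223. 191. 155. 218. 229. 231. 228. 224. 225.]
220 321.70845070422536 [218. 219. 218. 217. 186. 161. 218. 231. 228. 227. 228. 223.]
240 324.69436619718306 [218. 220. 217. 214. 185. 156. 216. 231. 228. 225. 224. 223.]
```

```bash
python3 - <<'E'
s=open('h.py').read()
i=s.index("    W=(ray("); j=s.index("    m=np.zeros(g")
s=s[:i]+'''    W=ray("top",pts,0.012)[:,:2]; k=np.polyfit(W[:,0],W[:,1],1); r=np.polyval(k,W[:,0])-W[:,1]
    W=W[abs(r-np.median(r))<.002]; k=np.polyfit(W[:,0],W[:,1],1)
    x=np.array([1,k[0]])/np.hypot(1,k[0]); L=[np.array([.6,np.polyval(k,.6)]),x]; print("n",len(pts),len(W))
'''+s[j:]
open('h.py','w').write(s)
E
python3 - <<'E'
from h import *
f=np.load("top0.npz");p,d=f["p"],f["d"]; o,x,T=rep(p); y=np.array([-x[1],x[0]])
P=cloud("top",d)
for c in[(250,85),(303,440),(64,113),(434,68),(118,518),(504,467)]:
    w=ray("top",[250+(c[0]+.5)/4-.5,140+(c[1]+.5)/4-.5],.012)[0,:2]; print(c,((w-o)@x).round(4),((w-o)@y).round(4))
for mu,t,r in T:
    q=P[((P[...,:2]-mu)@t<.03)&((P[...,:2]-mu)@t>-.03)&(abs((P[...,:2]-mu)@[-t[1],t[0]])<.025)&(P[...,2]>.02)]
    k=q[q[:,2]>np.percentile(q[:,2],60)]; print("tube along",(mu-o)@x,"cloud",1000*(k.mean(0)[:2]-o)@y)
q=P[(P[...,2]>.075)&(P[...,2]<.3)&(abs(P[...,0]-.48)<.12)&(abs(P[...,1]+.08)<.08)]
b=np.c_[(q[:,:2]-o)@x,(q[:,:2]-o)@y,q[:,2]]; b=b[np.argsort(b[:,2])]; print("hd",b[::14].round(3)); 
E
```

```text
n 14 4
line [ 0.6        -0.01568844] [0.78795982 0.61572666] yaw 0.6633078452891202
tube [ 0.6163399  -0.13656095] dir [0.9876411  0.15673225] ext [0.1396 0.0328] off mm -105.30360335625033 ang -0.5059267130440565
tube [0.59305954 0.0266713 ] dir [0.99286723 0.1192251 ] ext [0.098  0.0215] off mm 37.65120127443143 ang -0.5437984612530561
(250, 85) 0.0765 -0.0958
(303, 440) -0.1035 0.0085
(64, 113) 0.1285 0.0004
(434, 68) 0.0195 -0.1876
(118, 518) -0.0751 0.1161
(504, 467) -0.1831 -0.0708
tube along -0.061549223037624834 cloud -104.6250683487114
tube along 0.020613219134831086 cloud 37.38269734638806
hd [[-0.118  0.022  0.076]
 [-0.128  0.014  0.092]
 [-0.132  0.018  0.113]
 [-0.122  0.033  0.148]
 [-0.135  0.022  0.152]
 [-0.12   0.035  0.156]
 [-0.136  0.006  0.161]
 [-0.138  0.022  0.165]
 [-0.138  0.014  0.169]
 [-0.14   0.018  0.174]
 [-0.14   0.026  0.177]
 [-0.142  0.019  0.178]
 [-0.12   0.041  0.179]
 [-0.143  0.029  0.179]
 [-0.128  0.038  0.18 ]
 [-0.144  0.007  0.182]
 [-0.142  0.037  0.186]
 [-0.158  0.025  0.191]
 [-0.147  0.046  0.192]
 [-0.148  0.044  0.193]
 [-0.148  0.047  0.194]
 [-0.15   0.03   0.195]
 [-0.155  0.029  0.195]]
```

```bash
sed -i 's/e0=np.array(\[250+85.5/e0=np.array([250+250.5/' h.py
python3 - <<'E'
from h import *
f=np.load("top0.npz");p,d=f["p"],f["d"]; o,x,T=rep(p); y=np.array([-x[1],x[0]])
P=cloud("top",d)
for c in[(250,85),(303,440),(64,113),(434,68),(118,518),(504,467)]:
    w=ray("top",[250+(c[0]+.5)/4-.5,140+(c[1]+.5)/4-.5],.012)[0,:2]; print(c,((w-o)@x).round(4),((w-o)@y).round(4))
for mu,t,r in T:
    q=P[((P[...,:2]-mu)@t<.03)&((P[...,:2]-mu)@t>-.03)&(abs((P[...,:2]-mu)@[-t[1],t[0]])<.025)&(P[...,2]>.02)]
    k=q[q[:,2]>np.percentile(q[:,2],60)]; print("tube along",(mu-o)@x,"cloud",1000*(k.mean(0)[:2]-o)@y)
q=P[(P[...,2]>.075)&(P[...,2]<.3)&(abs(P[...,0]-.48)<.12)&(abs(P[...,1]+.08)<.08)]
b=np.c_[(q[:,:2]-o)@x,(q[:,:2]-o)@y,q[:,2]]; b=b[np.argsort(b[:,2])]; print("hd",b[::14].round(3)); 
E
```

```text
n 81 81
line [ 0.6       -0.0603045] [0.99033572 0.13869089] yaw 0.13913941071690533
tube [ 0.6163399  -0.13656095] dir [0.9876411  0.15673225] ext [0.1396 0.0328] off mm -77.7856774250142 ang 0.01824172152815845
tube [0.59305954 0.0266713 ] dir [0.99286723 0.1192251 ] ext [0.098  0.0215] off mm 87.0978255162574 ang -0.019630026680841184
(250, 85) 0.1203 -0.0004
(303, 440) -0.0877 -0.0003
(64, 113) 0.1172 0.1088
(434, 68) 0.117 -0.1085
(118, 518) -0.117 0.1072
(504, 467) -0.1169 -0.1088
tube along 0.005605934148142734 cloud -77.61496658772302
tube along 0.005189366561506994 cloud 86.37923689163425
hd [[-0.107  0.004  0.076]
 [-0.112 -0.008  0.092]
 [-0.117 -0.006  0.113]
 [-0.115  0.012  0.148]
 [-0.121 -0.004  0.152]
 [-0.116  0.014  0.156]
 [-0.115 -0.019  0.161]
 [-0.124 -0.006  0.165]
 [-0.12  -0.013  0.169]
 [-0.124 -0.01   0.174]
 [-0.129 -0.003  0.177]
 [-0.126 -0.011  0.178]
 [-0.119  0.019  0.179]
 [-0.132 -0.002  0.179]
 [-0.123  0.013  0.18 ]
 [-0.122 -0.022  0.182]
 [-0.135  0.005  0.186]
 [-0.143 -0.013  0.191]
 [-0.144  0.01   0.192]
 [-0.144  0.009  0.193]
 [-0.145  0.011  0.194]
 [-0.139 -0.004  0.195]
 [-0.143 -0.009  0.195]]
```

```bash
cat >> h.py <<'E'
O=np.array([.6,-.0603]); X=np.array([.99034,.13869]); Y=np.array([-X[1],X[0]])
R=np.array([[X[0],X[1],0],[X[1],-X[0],0],[0,0,-1.]])
def B(xb,yb,z): return np.r_[O+xb*X+yb*Y,z]
def fz(): return sense()["wrist_force"].round(2)
def stroke(xb,y0,lag,tip,drift=0.,rot=R,press=2.0):
    """tube at y0; land lagging by |lag|, move the tip by `tip` along board y, lift"""
    s=np.sign(tip); ys=y0-s*lag
    move_l(B(xb,ys,.080),rot,feed=.12)
    hit=move_l(B(xb,ys,.062),feed=.015,until_force=press)
    z=sense()["position"][2]; print("hit",hit,"z",z.round(4),fz())
    n=4
    for i in range(1,n+1):
        move_l(B(xb+drift*i/n,ys+tip*i/n,z),feed=.03)
        f=fz(); print("  F",f); 
        if f[2]<.8: z-=.0003
        if f[2]>5: z-=-.0003
    sleep(.2); move_l(B(xb+drift,ys+tip,.080),feed=.05)
    print("t",sense()["time_s"])
E
python3 - <<'E'
from h import *
s=sense(); p=s["position"]
command_gripper(0.0,20)
move_l([p[0],p[1],.40],feed=.3)
movep(B(.0056,-.0858,.30),R)
move_l(B(.0056,-.0858,.10),R,feed=.2)
print(sense()["position"],sense()["finger_gap"],fz(),sense()["time_s"])
stroke(.0056,-.0778,.008,.032)
move_l(B(-.06,-.08,.25),feed=.25)
q,d=camera("top"); cv2.imwrite("pics/top1.png",q[:,:,::-1]); rep(q)
q,d=camera("wrist"); cv2.imwrite("pics/wrist1.png",q[:,:,::-1]); print(sense()["time_s"])
E
```

```text
[ 0.61841919 -0.14460594  0.10131083] 0.00022855265637208467 [-0.75 -0.05 -0.79] 4.9333
hit True z 0.0666 [-0.47 -0.89  4.13]
  F [-2.1   0.35  6.03]
  F [-2.16 -0.14  3.9 ]
  F [-3.93 -0.28  4.68]
  F [0.58 0.63 0.41]
t 8.3833
n 81 81
line [ 0.6        -0.06031121] [0.99030575 0.13890475] yaw 0.13935536192222836
tube [ 0.61235076 -0.12729962] dir [0.9738241  0.22730313] ext [0.1385 0.0752] off mm -68.05459121272673 ang 0.08995205117896793
tube [0.59314936 0.02670792] dir [0.9929854  0.11823685] ext [0.098  0.0215] off mm 87.12713246885188 ang -0.02084127114578488
9.3667
```

```bash
python3 -c "
import cv2,numpy as np
a=cv2.imread('pics/top1.png')[130:290,240:440];a=cv2.resize(a,None,fx=2,fy=2)
b=cv2.resize(cv2.imread('pics/wrist1.png'),(400,300));a=np.pad(a,((0,0),(0,0),(0,0)))[:300]
cv2.imwrite('pics/c1.png',np.hstack([a,b]))"
```

```text
(no output)
```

View pics/c1.png

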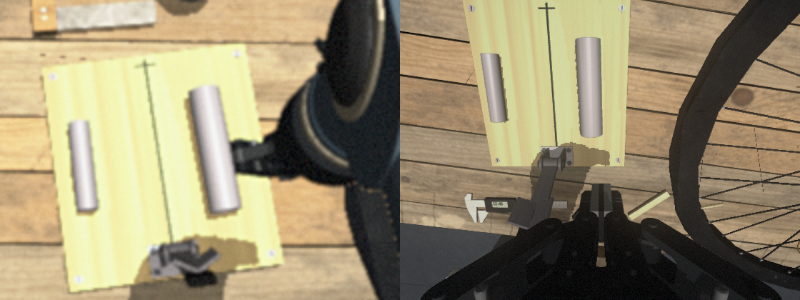

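The left half (top) shows the tube rolled toward the line and unobstructed, with the dark fingertip to its right polluting the mask. The right half (wrist) shows both tubes, the line and the hold-down undisturbed. I'll add a brightness limit to the mask.

```bash
sed -i 's/(hsv\[160:247,265:375,1\]<28)/(hsv[160:247,265:375,1]<28)\&(hsv[160:247,265:375,2]>140)/' h.py
python3 - <<'E'
from h import *
rep(cv2.imread("pics/top1.png")[:,:,::-1].copy())
E
```

```text
n 81 81
line [ 0.6        -0.06031121] [0.99030575 0.13890475] yaw 0.13935536192222836
tube [ 0.61404717 -0.12149111] dir [0.98721135 0.1594171 ] ext [0.1398 0.0295] off mm -62.53802960965516 ang 0.020744800107037997
tube [0.5933673  0.02654785] dir [0.9929571  0.11847416] ext [0.0978 0.0212] off mm 86.93833734351178 ang -0.02060228632255795
```

```bash
python3 - <<'E'
from h import *
y=-.0625
for i in range(3):
    stroke(.0054,y,.008,.032); y+=.0153
move_l(B(-.06,-.11,.25),feed=.25)
q,d=camera("top"); cv2.imwrite("pics/top2.png",q[:,:,::-1]); rep(q); print(sense()["time_s"])
E
```

```text
hit True z 0.0664 [-0.74 -0.96  3.78]
  F [-2.09  0.12  5.67]
  F [-2.95  0.55  4.41]
  F [-2.99 -1.07  5.86]
  F [-2.51 -0.86  3.  ]
t 14.175
hit True z 0.0663 [-0.87 -0.98  4.98]
  F [-1.76 -0.54  5.43]
  F [-2.68 -1.    5.46]
  F [-3.5  -1.42  5.19]
  F [-0.1  -0.55 -0.4 ]
t 17.6167
hit True z 0.0654 [ 0.55 -1.36  5.38]
  F [-2.01 -0.44  8.74]
  F [-3.   -0.05  9.7 ]
  F [-2.99 -1.48  7.33]
  F [-2.07  0.4   7.39]
t 21.1083
n 81 61
line [ 0.6        -0.05585517] [0.98834534 0.15222842] yaw 0.1528225841042445
tube [ 0.60589993 -0.07125661] dir [0.9869619 0.1609534] ext [0.1397 0.0298] off mm -16.12007575256435 ang 0.008834004211719232
tube [0.5933862  0.02653201] dir [0.9924569  0.12259383] ext [0.0985 0.021 ] off mm 82.43379376201553 ang -0.029919572364990515
22.1417
```

```bash
cat >> h.py <<'E'
def off(q):
    L,T=measure(q)
    for mu,t,r in T: print("FIX off mm",(1000*(mu-O)@Y).round(2),"along",((mu-O)@X).round(4),"yaw",(np.arctan2(t[1],t[0])-np.arctan2(X[1],X[0])).round(4),(r[1]-r[0]).round(4))
E
python3 - <<'E'
from h import *
stroke(-.03,-.0123,.006,.022)
move_l(B(-.06,-.11,.25),feed=.25)
q,d=camera("top"); cv2.imwrite("pics/top3.png",q[:,:,::-1]); off(q); print(sense()["time_s"])
cv2.imwrite("pics/c3.png",cv2.resize(q[140:285,250:395,::-1],None,fx=4,fy=4,interpolation=cv2.INTER_CUBIC))
E
```

```text
hit True z 0.0667 [0.29 0.45 4.22]
  F [-0.54 -0.15  4.39]
  F [-2.2   0.1   4.12]
  F [-2.23 -0.65  5.3 ]
  F [-2.47  0.04  3.92]
t 26.7083
n 77 58
FIX off mm -0.81 along 0.0038 yaw 0.0181 [0.1396 0.0302]
FIX off mm 86.88 along 0.0055 yaw -0.0144 [0.0987 0.021 ]
27.7333
```

View pics/c3.png

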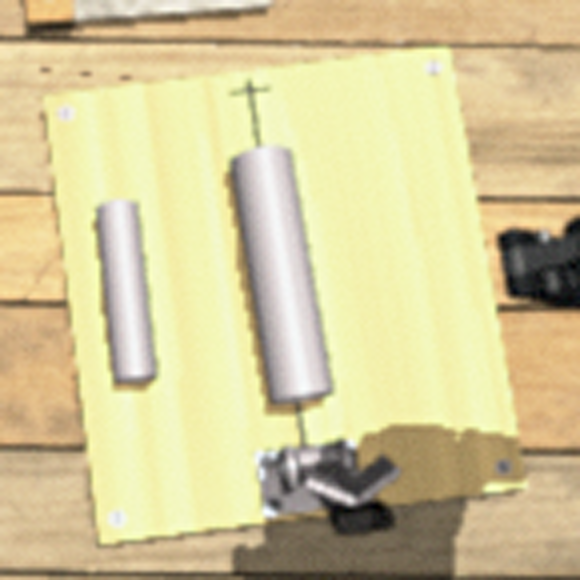

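The tube (crop pixels (265,150) to (300,395)) covers the line centrally: it is 0.8 mm off, with its ends at about -2.1 and +0.5 mm. The thin tube and the hold-down are unmoved, so I'll swing the hold-down now.

```bash
cat >> h.py <<'E'
def corner(th,r): return -.105+r*np.cos(th)-.005*np.sin(th), .058+r*np.sin(th)+.005*np.cos(th)
def go(th,feed,**k):
    r=.125+.013*np.clip((.8-th)/.8,0,1); x,z=corner(th,r)
    return move_l(B(x-.011,0,z+.019),R,feed=feed,**k)
E
python3 - <<'E'
from h import *
move_l(B(-.172,-.09,.25),feed=.25)
x,z=corner(1.9,.125); print(x,z)
move_l(B(-.180,0,z+.019),R,feed=.2); print("app",fz(),sense()["time_s"])
for th in np.arange(1.9,.1,-.17):
    go(th,.08); s=sense(); f=s["wrist_force"]; print(th.round(2),f.round(1),s["time_s"])
    if np.linalg.norm(f)>30: print("ABORT"); break
q,d=camera("top"); cv2.imwrite("pics/top4.png",q[:,:,::-1])
q2,d=camera("wrist"); cv2.imwrite("pics/wrist4.png",q2[:,:,::-1])
q3,d=camera("scene"); cv2.imwrite("pics/c4.png",np.hstack([cv2.resize(q3[150:290,210:410,::-1],(400,280)),cv2.resize(q2[:,:,::-1],(373,280))]))
E
```

```text
-0.15014269629637497 0.1746710631266093
app [-0.65 -0.57  0.25] 29.025
1.9 [-0.2 -0.1  0.4] 29.4083
1.73 [ 0.3  0.3 -0.8] 29.825
1.56 [-0.1 -0.4 -0.2] 30.2417
1.39 [-0.7 -0.2 -0. ] 30.6583
1.22 [ 0.  -0.6  0.5] 31.075
1.05 [0.4 0.2 0.3] 31.4917
0.88 [-0.   0.3  0.8] 31.9083
0.71 [-0.1 -0.5  0.6] 32.325
0.54 [ 0.1  0.  -0. ] 32.75
0.37 [-0.3  0.1  0.1] 33.1833
0.2 [0.4 0.5 0.4] 33.6167
```

View pics/c4.png

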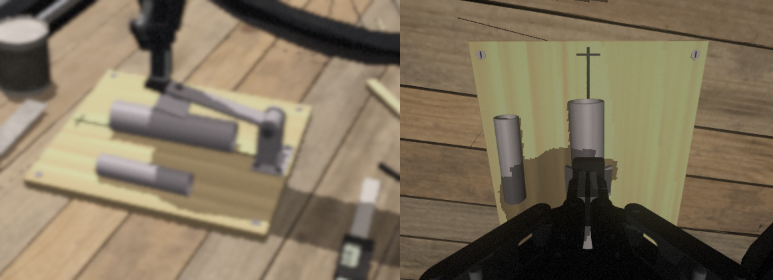

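Both views show the bar swung down close to level over the tube, with the fingertip on its black end and the tube still on the line. Next is the press.

```bash
python3 - <<'E'
from h import *
p=sense()["position"]
h=move_l(B(.016,0,.092),feed=.03); print(h,fz(),sense()["position"])
h=move_l(B(.016,0,.074),feed=.02,until_force=20); print(h,fz(),sense()["position"]); sleep(.4); print(fz(),sense()["position"])
p=sense()["position"]; move_l([p[0],p[1],.2],feed=.15); move_l(B(-.06,-.13,.28),feed=.25)
q,d=camera("top"); cv2.imwrite("pics/top5.png",q[:,:,::-1])
P=cloud("top",d); b=np.stack([(P[...,:2]-O)@X,(P[...,:2]-O)@Y],-1)
for xa in(-.06,-.04,-.02,.015,.025): 
    k=P[(abs(b[...,0]-xa)<.006)&(abs(b[...,1])<.009)]; print(xa,len(k),np.median(k[:,2]).round(4))
q3,d=camera("scene"); cv2.imwrite("pics/c5.png",np.hstack([cv2.resize(q3[150:290,210:410,::-1],(400,280)),cv2.resize(q[145:285,250:390,::-1],(280,280))])); print(sense()["time_s"])
E
```

```text
False [-0.15  0.08  0.16] [ 0.61569985 -0.05803008  0.09183205]
True [-1.34 -0.78  6.  ] [ 0.61614446 -0.0579913   0.08207025]
[-1.71  0.26  5.44] [ 0.61614721 -0.05801957  0.08207901]
-0.06 50 0.0608
-0.04 45 0.0611
-0.02 46 0.0609
0.015 46 0.0621
0.025 46 0.0628
37.3583
```

View pics/c5.png

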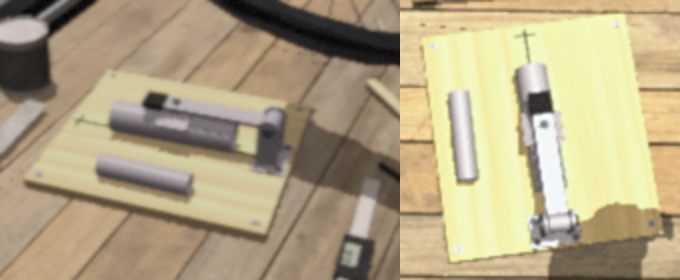

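The bar is level along its length (61 mm at the bar, 63 mm at the rubber, matching the seated geometry) with the saddle on the tube. One last check is the exposed far end of the tube, and I'll hand in if it is good.

```bash
python3 - <<'E'
from h import *
q=cv2.imread("pics/top5.png")[:,:,::-1].copy(); hsv=cv2.cvtColor(q,cv2.COLOR_RGB2HSV)
m=(hsv[...,1]<28)&(hsv[...,2]>110); w=ray("top",np.argwhere(m)[:,::-1],.03)[:,:2]-O; a,b=w@X,w@Y
ok=True
for lo,hi in((.045,.055),(.055,.068)):
    k=b[(a>lo)&(a<hi)&(abs(b)<.03)]; c=(np.percentile(k,2)+np.percentile(k,98))/2; print(len(k),k.min().round(4),k.max().round(4),c.round(4)); ok&=abs(c)<.0035
if ok: print(finish_job())
E
```

```text
62 -0.0142 0.0174 0.0014
80 -0.0145 0.018 0.0016
the job is handed in; nothing more can be done
None
```

The job is handed in: the thick tube was rolled onto the line and the hold-down was pressed level with its saddle seated on it; the visible far end measured about 1.6 mm off the line, the near end was hidden by the bar and not re-measured, and no verdict came back.

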